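# Fit a pipe stub into an enclosure's floating entry bush

## Robot

A 6-joint arm with a two-finger parallel gripper is mounted at the origin on the work surface. World frame = base frame: x ahead of the robot, y to its left, z up, the work surface at z = 0. Lengths are in m, angles in degrees, forces in N, time in s.
With the tool pointing down it reaches from about 0.375 to 0.9 m from the base axis. Payload 3.1 kg.
Tool frame: the origin (TCP) lies at the very end of the fingers, on their centre line; the grasp point (between the pads) lies 19 mm behind it (grasp_offset is the distance from the TCP to the grasp point, in m); z points along the fingers, y is the direction in which the jaws open and shut (so a half turn about z gives the same grasp; the last joint's range is limited). The gripper opens to 87 mm and grips with 3 to 60 N. Pads are 19 mm wide; open, the fingers measure 117 mm over their backs; the gripper's body (75 mm by 190 mm) begins 51 mm behind the grasp point.
Start: joints at [56.236, 30.224, 82.088, -0, 67.689, -10.227], TCP at [0.25, 0.573, 0.223] pointing down, gripper open.
Joint ranges: [-176.69, 176.69], [-43.24, 126.21], [12.49, 139.97], [-82, 262], [0, 151.66], [-163.58, 163.58]. Speed limits (degrees/s): [159.86, 159.86, 180, 180, 180, 180].

## Interface

Orientations are given as a 3x3 rotation matrix whose columns are the frame's x, y, z axes.
In Python, from rig import * gives the robot as it stands. The module is installed in compiled form; this text tells all that it offers.
- The arm moves only by the tool play_rows, never from a script. Its argument "plan" is a list that holds one entry, the list of rows, each a list of 7 numbers: the shift along the world's x, y, z each as a share of 5 cm, from -1 to 1, then the turn, a rotation vector about the world's x, y, z each as a share of pi rad, from -1 to 1, then the gripper's target within -1 to 1 (fully open at 1, half-way at 0, shut at -1). A call has 1 to 12 rows; each row shifts and turns the commanded pose from where the row before left it; what a row does not reach is not made up. A row lasts 1/10 s, in which the tool goes at most 50 mm and 8.59 degrees, less where a joint would pass 70% of its speed; a pose out of reach is approached as far as the arm can. A call with a number of a shift or a turn outside -1 to 1 is refused whole. A call with a gripper value outside its range is refused whole. The fingers move at their own pace and stop on an object; the grip force is fixed at half the most. Time passes only in rows, so rows that do not move let the fingers close. It gives the time, the measured TCP pose, the force and the opening at its end, in the units of the state.
- read_state(): the state, without advancing time (a new reading comes with each control period).
- capture(name): name is "scene" or "top" or "wrist"; returns the picture (400x640x3 uint8, red, green, blue); there is no depth.
- camera_params(name): a dict with "intrinsics" (3x3 intrinsics, pixels), "R" (3x3) and "t" (3): a world point X has camera coordinates R X + t; the wrist camera has in their place "mount" (4x4, takes a point from camera to tool coordinates, whose origin is the TCP and whose axes are the flange's). Camera axes: x right, y down, z forward; pixel columns grow to the right and rows downward; lengths in m; the calibration is good to about 2 mm. A picture is of the moment at which its call begins: read the wrist's pose just before it. camera_params takes no time and is no camera call.
- hand_in(): hands the job in, once; it reports no verdict.
The state is a dict: "time_s": time; "joint_positions": joint angles; "qvel": joint speeds; "tau": joint torques, N m; "position": TCP position; "tcp_rot": TCP orientation; "force": force on the tool from outside, world axes, zero at the start; "moment": the same for the moment, N m; "opening": opening from 0.0 (shut) to 1.0 (fully open).
Only numpy, scipy, OpenCV 4.12 (cv2) and the standard library are available. Lean on these libraries where they do the work, as an engineer would, in place of code of your own. Each camera call takes 0.05 s, during which the arm holds its last target. There are 200 camera calls.

## Task

Fit the middle-thickness grey pipe stub into the square metal entry bush on the blue-lidded enclosure: lean it well over and put one edge of its foot into the bore first, then straighten it up in the bore and guide it down in your grip until its collar is fully home on the bush, and let go. The fit is tight and the bush is not exactly central on the lid, so feel your way gently: do not force the stub or drop it in. Leave the thin and the thick stub standing where they are.

Things in the scene. Friction and masses are not known exactly. Their poses are not given: they have to be found in the camera images.
- stub: The stub to fit: solid grey plastic, loose, standing upright on the bench, 0.08 to 0.17 kg. From the bottom: round foot 28.0 mm in diameter, 40 mm long, sharp edge; collar 40 mm in diameter from 40 to 45 mm; round grip 28 mm in diameter from 45 to 95 mm. Origin at the centre of its underside, z along its axis towards the grip.
- stub_foot (a point): Centre of the underside of the stub's foot (same point as the origin of stub). Pinched between two flat pads, the stub can pivot a little about the line through them when its foot is pushed sideways; a firm grip helps and does no harm.
- enclosure: White box, blue lid, fixed, 170 (its x) x 240 (its y) x 60 mm high; origin at the centre of its underside, z up. On mid-lid the bare aluminium entry bush: block 60 x 60 mm, flat top 12 mm above the lid, 88 mm square flange at its foot. Upright bore through the bush, 50 mm long: 29.2 mm across flats (twelve-sided, nearly round, two flats square to each of x and y), no chamfer, free below.
- entry (a point): Centre of the lid at the height of the bush's top (72 mm above the bench), enclosure's axes. The bore's centre lies up to 5 mm off this point along the enclosure's x and up to 5 mm along its y, differently each time; no reading gives that offset: feel or see it. The bush is clamped there rigidly; its thread is spoilt by a push of over 30 N.
- stub_thin: A bystander: same shape as the stub, but foot and grip 20 mm, collar 32 mm in diameter. Leave standing.
- stub_thick: A bystander: same shape as the stub, but foot and grip 38 mm, collar 50 mm in diameter. Leave standing.
There are look-alikes about, which are no part of the job. What is shaped like the stub but orange or yellow is not meant.

How it is judged (in metres and radians):
On the way, in this order (a step that is already met when the one before it is completed fails the run):
1. the foot's edge is in the bore while the stub leans by more than 6 degrees (horizontal distance between stub_foot and entry below 0.016 m and ((angle between stub's own z axis and vertical above 0.1 rad and z of stub_foot in the frame of entry below 0.0005 m) or (angle between stub's own z axis and vertical above 0.2 rad and z of stub_foot in the frame of entry below 0.0015 m) or (angle between stub's own z axis and vertical above 0.3 rad and z of stub_foot in the frame of entry below 0.003 m) or (angle between stub's own z axis and vertical above 0.4 rad and z of stub_foot in the frame of entry below 0.0045 m))), for 0.05 s.
2. the stub is straightened in the bore, its foot at least 4 mm below the mouth (horizontal distance between stub_foot and entry below 0.009 m and angle between stub's own z axis and vertical below 0.07 rad and z of stub_foot in the frame of entry below -0.004 m), for 0.05 s.
At the end, for the whole second after the job is handed in: The 28 mm stub stands upright (within 0.05 rad) in the bush's bore, its collar down on the bush's top to within 2 mm (foot 38 mm or more below the mouth), at rest; the thin and the thick stub still stand upright (z of stub_foot in the frame of entry below -0.038 m and horizontal distance between stub_foot and entry below 0.009 m and angle between stub's own z axis and vertical below 0.05 rad and linear speed of stub below 0.01 m/s and angle between each of stub_thin, stub_thick's own z axis and vertical below 0.1 rad); the robot touches nothing.
It fails at once if the stub is pressed on the enclosure or its bush with more than 30 N (contact force between stub and enclosure above 30 N).
It fails at once if the stub is dropped into the bore (faster than 0.35 m/s below the mouth) (horizontal distance between stub_foot and entry below 0.012 m and z of stub_foot in the frame of entry below 0 m and linear speed of stub above 0.35 m/s).
It fails at once if the thin stub is shifted by more than 30 mm (distance of stub_thin from where it was at the start of the episode above 0.03 m).
It fails at once if the thick stub is shifted by more than 30 mm (distance of stub_thick from where it was at the start of the episode above 0.03 m).
It also fails if it takes over 72 s, if anything falls off the work surface, if the arm or the gripper's body presses on something with over 40 N, if the wrist force passes 120 N, or if a joint passes its speed limit or range.

## Working session

There is one attempt and no reset: what is moved stays moved. The work goes in short steps, Python scripts to look and compute and a tool call to move; the robot and the scene stay as the last step left them, time stands still between calls to the robot, and variables do not carry over. Pictures are saved under pics/ and viewed, about 8 in all and at most 12, crops included, and the job is handed in when it is done.

Besides the shell and the picture viewer there is one more tool, called after "Request:" by a JSON object that holds its "fn" and its "kwargs". play_rows: Moves the arm, as the interface text tells. Its arguments: {"type":"object","properties":{"plan":{"type":"array"}},"required":["plan"]}

```bash
mkdir -p pics
python3 - <<'E'
from rig import *
import cv2,numpy as np
for n in("scene","top"):
    im=capture(n); cv2.imwrite(f"pics/{n}0.png",im[:,:,::-1])
    p=camera_params(n); print(n,np.round(p["intrinsics"],1).tolist(),np.round(p["R"],4).tolist(),np.round(p["t"],4).tolist())
print(np.round(camera_params("wrist")["mount"],4).tolist(),np.round(camera_params("wrist")["intrinsics"],1).tolist())
s=read_state();print(s)
E
```

```text
scene [[471.4, 0.0, 324.0], [0.0, 471.4, 200.2], [0.0, 0.0, 1.0]] [[-0.2289, 0.9734, -0.011], [0.7844, 0.1777, -0.5942], [-0.5764, -0.1446, -0.8042]] [0.2442, -0.3453, 1.4676]
top [[415.2, 0.0, 320.6], [0.0, 415.2, 192.6], [0.0, 0.0, 1.0]] [[-0.0264, -0.9994, -0.0238], [-0.9888, 0.0296, -0.1466], [0.1472, 0.0197, -0.9889]] [-0.0802, 0.5139, 0.9442]
[[0.0012, -0.9538, -0.3003, 0.0827], [1.0, 0.0013, 0.0001, -0.002], [0.0003, -0.3003, 0.9538, -0.1609], [0.0, 0.0, 0.0, 1.0]] [[331.5, 0.0, 317.9], [0.0, 331.5, 197.7], [0.0, 0.0, 1.0]]
{'time_s': 0.1, 'joint_positions': array([ 5.62376585e+01,  3.02737394e+01,  8.21497243e+01,  2.10506774e-03,
        6.76895167e+01, -1.02263105e+01]), 'qvel': array([-0.02920743, -0.06589293, -0.1565127 , -0.11022665, -0.00544538,
        0.03113043]), 'tau': array([-5.05261505e-04, -4.40985882e+01, -1.77150035e+01,  6.34570839e-02,
        5.33987372e-02, -6.33327954e-05]), 'position': array([0.2491569 , 0.57246485, 0.22166465]), 'tcp_rot': array([[-9.16803337e-01,  3.99337422e-01, -1.12412841e-03],
       [ 3.99338820e-01,  9.16801986e-01, -1.62043218e-03],
       [ 3.83503951e-04, -1.93452575e-03, -9.99998055e-01]]), 'force': array([ 0.39504549,  0.9252322 , -0.24729711]), 'moment': array([ 0.00424147,  0.02002752, -0.01406961]), 'opening': 0.9994995125283312}
```

View pics/scene0.png

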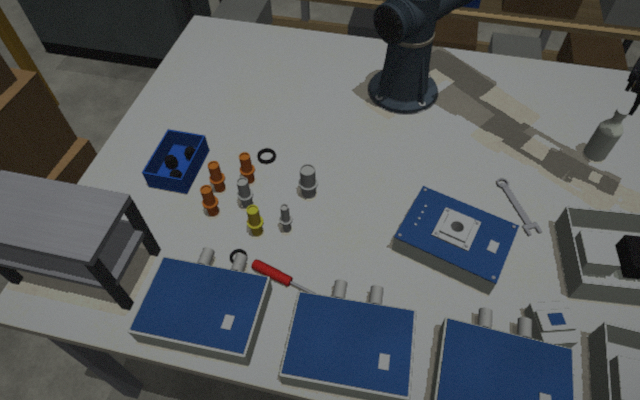

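View pics/top0.png

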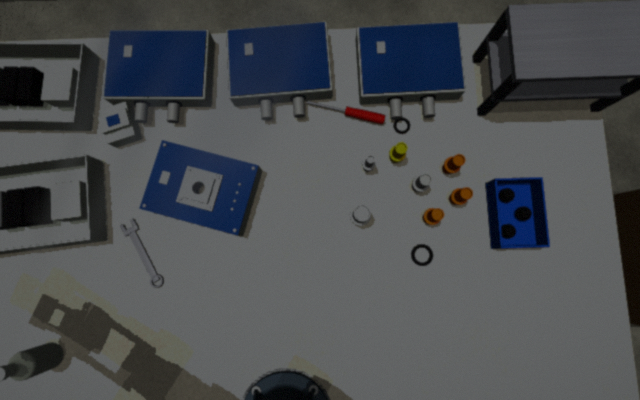

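Scene view: grey candidates are thick (307,181), middle (244,193) and thin (285,218). The look-alikes are orange at (216,176), (246,167), (209,200) and yellow at (254,220). In the top view these are thick (361,215), middle (422,184), thin (369,164), and the bush is at (199,187). I choose the middle grey one and will check it in a crop along with the bush.

```bash
cat > h.py <<'E'
from rig import *
import cv2,numpy as np
def ray(n,uv,z,p=None,s=None):
    p=p or camera_params(n);K=p["intrinsics"]
    d=np.linalg.inv(K)@np.r_[uv,1.]
    if n=="wrist":
        s=s or read_state();M=p["mount"];T=s["tcp_rot"]
        o=T@M[:3,3]+s["position"];d=T@M[:3,:3]@d
    else:
        R=p["R"];o=-R.T@p["t"];d=R.T@d
    return o+d*(z-o[2])/d[2]
def proj(n,X,s=None):
    p=camera_params(n)
    if n=="wrist":
        M=p["mount"];c=M[:3,:3].T@(s["tcp_rot"].T@(np.array(X)-s["position"])-M[:3,3])
    else: c=p["R"]@np.array(X)+p["t"]
    c=p["intrinsics"]@c;return c[:2]/c[2]
E
python3 - <<'E'
from h import *
im=cv2.imread("pics/top0.png")
for nm,uv in dict(thick=(361,212),mid=(421,180),thin=(369,160),o1=(433,213),o2=(461,194),o3=(455,161),y=(398,149)).items():
    print(nm,np.round(ray("top",uv,.09),3))
hsv=cv2.cvtColor(im,cv2.COLOR_BGR2HSV)
m=cv2.inRange(hsv,(100,120,40),(125,255,255)); m[:,:120]=0;m[:130]=0;m[:,300:]=0
c=max(cv2.findContours(m,0,1)[0],key=cv2.contourArea)
r=cv2.minAreaRect(c);b=cv2.boxPoints(r);B=np.array([ray("top",q,.06) for q in b])
print(np.round(B,4).tolist(),B.mean(0),[np.linalg.norm(B[i]-B[i-1]) for i in range(4)])
print("hole",ray("top",(199,187),.072))
a=cv2.resize(im[130:245,330:490],None,fx=4,fy=4,interpolation=2);b=cv2.resize(im[130:245,140:270],None,fx=4,fy=4,interpolation=2)
o=np.hstack([a,b]);o=cv2.resize(o,(800,int(o.shape[0]*800/o.shape[1])));cv2.imwrite("pics/crop0.png",cv2.convertScaleAbs(o,alpha=1.8))
E
```

```text
thick [ 0.458 -0.184  0.09 ]
mid [ 0.525 -0.32   0.09 ]
thin [ 0.575 -0.207  0.09 ]
o1 [ 0.451 -0.342  0.09 ]
o2 [ 0.491 -0.407  0.09 ]
o3 [ 0.566 -0.399  0.09 ]
y [ 0.598 -0.273  0.09 ]
[[0.4851, 0.3256, 0.06], [0.6504, 0.2856, 0.06], [0.5764, 0.0496, 0.06], [0.4153, 0.0945, 0.06]] [0.53179874 0.18881985 0.06      ] [np.float64(0.2413929920686418), np.float64(0.170107799494708), np.float64(0.24736983369076065), np.float64(0.1672011939263935)]
hole [0.52763155 0.18370466 0.072     ]
```

View pics/crop0.png

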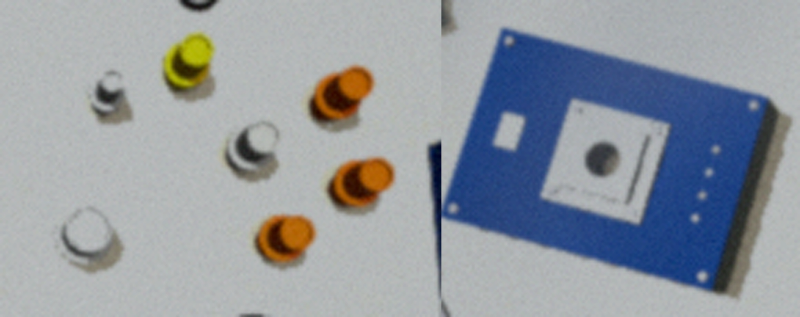

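The middle grey stub is clear in the crop at (253,148), between the thin and thick in size. The bore shows dark near the middle of the bush at (603,158). Next I fly over the bush for a wrist look.

Request:
{"fn": "play_rows", "kwargs": {"plan": [[[0.56,-0.774,0,0,0,0.004,1],[0.56,-0.774,0,0,0,0.004,1],[0.56,-0.774,0,0,0,0.004,1],[0.56,-0.774,0,0,0,0.004,1],[0.56,-0.774,0,0,0,0.004,1],[0.56,-0.774,0,0,0,0.004,1],[0.56,-0.774,0,0,0,0.004,1],[0.56,-0.774,0,0,0,0.004,1],[0.56,-0.774,0,0,0,0.004,1],[0.56,-0.774,0,0,0,0.004,1],[0,0,0,0,0,0,1],[0,0,0,0,0,0,1]]]}}

```text
time_s: 1.3
position: [0.5296, 0.185, 0.222]
tcp_rot: [[-0.959, 0.284, -0.002], [0.284, 0.959, 0.0], [0.002, -0.0, -1.0]]
force: [-0.2, 0.3, 0.1]
opening: 1.002
```

Run:
```python
from h import *
s=read_state();im=capture("wrist")[:,:,::-1];cv2.imwrite("pics/w1.png",im);np.save("s1.npy",np.array([s],dtype=object))
print(s["position"],s["joint_positions"].round(1),s["tcp_rot"].round(4).tolist(),s["force"])
```

```text
[0.52958522 0.18499711 0.22199309] [  7.8  25.4  91.4   0.   63.4 -65.7] [[-0.9588, 0.2842, -0.0016], [0.2842, 0.9588, 0.0003], [0.0016, -0.0002, -1.0]] [-0.18714391  0.29521099  0.07860179]
```

View pics/w1.png

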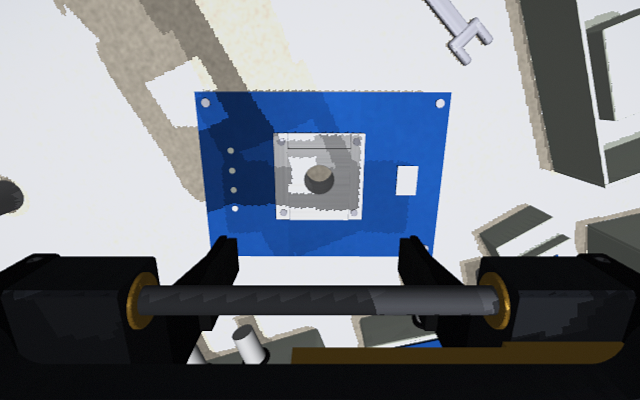

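Wrist view: the lid spans (195,92) to (451,92) to about (434,256), the bush block is about (275–365,133–220), and the bore is at about (319,180). I'll measure the bore and the lid corners.

Run:
```python
from h import *
s=np.load("s1.npy",allow_pickle=True)[0];im=cv2.imread("pics/w1.png")
hsv=cv2.cvtColor(im,cv2.COLOR_BGR2HSV)
m=cv2.inRange(hsv,(100,150,40),(130,255,255));m[:85]=0;m[262:]=0;m[:,:185]=0;m[:,460:]=0
def fit(pts): 
    return cv2.fitLine(np.array(pts,np.float32),cv2.DIST_HUBER,0,.01,.01).ravel()
L=[(np.where(m[v])[0].min(),v) for v in range(110,230,3)];R=[(np.where(m[v])[0].max()+1,v) for v in range(110,230,3)]
T=[(u,np.where(m[:,u])[0].min()) for u in range(215,430,4)]
def X(a,b):
    t=np.linalg.solve(np.c_[a[:2],-b[:2]],b[2:]-a[2:]);return a[2:]+t[0]*a[:2]
l,r,t=fit(L),fit(R),fit(T)
P1,P2=ray("wrist",X(l,t),.06,s=s),ray("wrist",X(r,t),.06,s=s)
print("far corners",P1,P2,np.linalg.norm(P1-P2))
yd=(P2-P1)/np.linalg.norm(P2-P1);mid=(P1+P2)/2
xd=np.array([-yd[1],yd[0],0]);
for sg in(1,-1):print("center?",mid+sg*.085*xd,"yaw of long side",np.degrees(np.arctan2(yd[1],yd[0])))
a=cv2.resize(im[160:200,297:342],None,fx=16,fy=14,interpolation=cv2.INTER_NEAREST);a=cv2.resize(im[158:202,294:344],None,fx=12,fy=12,interpolation=2)
cv2.imwrite("pics/c1.png",a)
```

```text
far corners [0.41569391 0.09730628 0.06      ] [0.48306641 0.32563203 0.06      ] 0.23805819650705576
center? [0.36785518 0.23552488 0.06      ] yaw of long side 73.56015318984338
center? [0.53090514 0.18741343 0.06      ] yaw of long side 73.56015318984338
```

View pics/c1.png

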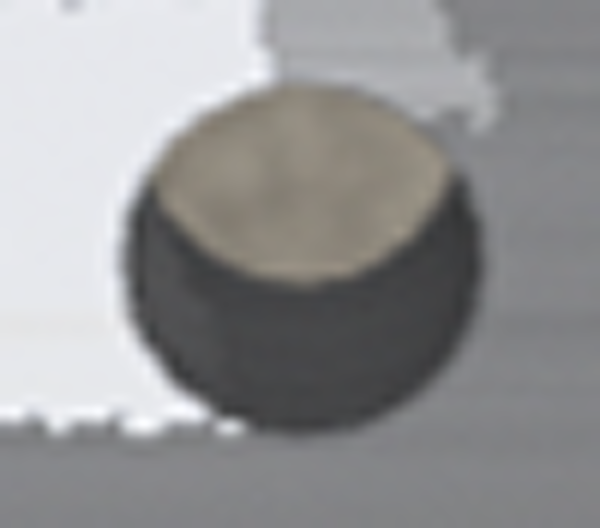

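Run:
```python
from h import *
s=np.load("s1.npy",allow_pickle=True)[0]
f=lambda u,v:ray("wrist",(294+u/12-.5,158+v/12-.5),.072,s=s)
c=f(304,257.5);print("bore",c,"dia",np.linalg.norm(f(125,257)-f(483,257)),np.linalg.norm(f(304,82)-f(304,433)))
e=np.array([.5309,.1874,.072]);y=np.radians(73.56);print("off along x,y",(c-e)@[np.sin(y),-np.cos(y),0],(c-e)@[np.cos(y),np.sin(y),0])
```

```text
bore [0.52512651 0.18514193 0.072     ] dia 0.02881912231964553 0.029099439351566204
off along x,y -0.004898391164856118 -0.003799718096115764
```

Request:
{"fn": "play_rows", "kwargs": {"plan": [[[0,-0.8,0,0,0,0,0.6],[0,-0.95,0,0,0,0,0.6],[0,-0.95,0,0,0,0,0.6],[0,-0.95,0,0,0,0,0.6],[0,-0.95,0,0,0,0,0.6],[0,-0.95,0,0,0,0,0.6],[0,-0.95,0,0,0,0,0.6],[0,-0.95,0,0,0,0,0.6],[0,-0.95,0,0,0,0,0.6],[0,-0.95,0,0,0,0,0.6],[-0.1,-0.75,0,0,0,0,0.6],[0,0,0,0,0,0,0.6]]]}}

```text
time_s: 2.55
position: [0.5248, -0.3223, 0.2223]
tcp_rot: [[-0.959, 0.284, 0.001], [0.284, 0.959, -0.002], [-0.001, -0.002, -1.0]]
force: [-0.0, 0.5, -0.0]
opening: 0.797
```

Run:
```python
from h import *
s=read_state();im=capture("wrist")[:,:,::-1];cv2.imwrite("pics/w2.png",im);np.save("s2.npy",np.array([s],dtype=object))
print(s["position"],s["joint_positions"].round(1),s["opening"])
```

```text
[ 0.52476716 -0.32228634  0.22234537] [-4.190e+01  2.950e+01  8.360e+01 -1.000e-01  6.680e+01 -1.154e+02] 0.797076928179166
```

View pics/w2.png

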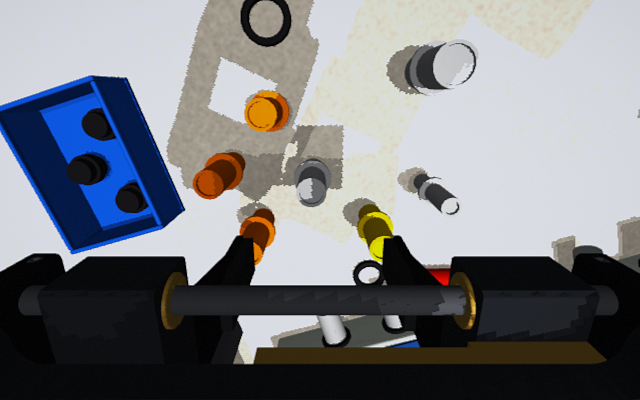

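Wrist view: the target grey stub top is at about (312,190), between orange (265,110), (215,180), (255,235) and yellow (378,240). The thin stub is at (450,205) and the thick at (455,62).

Run:
```python
from h import *
s=np.load("s2.npy",allow_pickle=True)[0];im=cv2.imread("pics/w2.png")
for uv in((312,190),):print(ray("wrist",uv,.095,s=s))
a=cv2.resize(im[145:215,280:345],None,fx=8,fy=8,interpolation=2);cv2.imwrite("pics/c2.png",a)
```

```text
[ 0.5232424  -0.32976679  0.095     ]
```

View pics/c2.png

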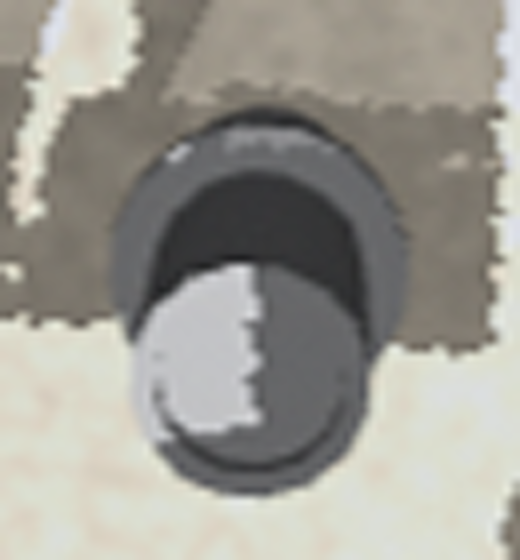

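Request:
{"fn": "play_rows", "kwargs": {"plan": [[[0,-0.18,-0.5,0,0,0,0.6],[0,0,-0.8,0,0,0,0.6],[0,0,-0.8,0,0,0,0.6],[0,0,-0.7,0,0,0,0.6],[0,0,-0.4,0,0,0,0.6],[0,0,-0.2,0,0,0,0.6],[0,0,0,0,0,0,0.6],[0,0,0,0,0,0,-1],[0,0,0,0,0,0,-1],[0,0,0,0,0,0,-1],[0,0,0,0,0,0,-1],[0,0,0,0,0,0,-1]]]}}

```text
time_s: 3.8
position: [0.5247, -0.3283, 0.0531]
tcp_rot: [[-0.96, 0.282, 0.001], [0.282, 0.96, -0.001], [-0.001, -0.0, -1.0]]
force: [0.1, 0.8, 0.3]
opening: 0.43
```

Request:
{"fn": "play_rows", "kwargs": {"plan": [[[0,0,0,0,0,0,-1],[0,0,0,0,0,0,-1],[0,0,0,0,0,0,-1],[0,0,0,0,0,0,-1],[0,0,0,0,0,0,-1],[0,0,0,0,0,0,-1]]]}}

```text
time_s: 4.4
position: [0.5246, -0.3282, 0.0527]
tcp_rot: [[-0.96, 0.281, 0.0], [0.281, 0.96, -0.0], [-0.0, -0.0, -1.0]]
force: [-0.4, -0.1, 3.6]
opening: 0.314
```

Request:
{"fn": "play_rows", "kwargs": {"plan": [[[0,0,0.2,0,0,0,-1],[0,0,0.7,0,0,0,-1],[0,0,0.9,0,0,0,-1],[0,0.1,0.9,0,0,0,-1],[0,0.6,0.5,0,0,0,-1],[0,0.9,0,0,0,0,-1],[0,0.95,0,0,0,0,-1],[0,0.95,0,0,0,0,-1],[0,0.95,0,0,0,0,-1],[0,0.95,0,0,0,0,-1],[0,0.95,0,0,0,0,-1],[0,0.95,0,0,0,0,-1]]]}}

```text
time_s: 5.6
position: [0.5239, 0.039, 0.2128]
tcp_rot: [[-0.96, 0.282, -0.0], [0.282, 0.96, 0.0], [0.0, 0.0, -1.0]]
force: [0.3, -0.9, -1.5]
opening: 0.315
```

Request:
{"fn": "play_rows", "kwargs": {"plan": [[[0,0.95,0,0,0,0,-1],[0,0.95,0,0,0,0,-1],[0,0.8,0,0,0,0,-1],[0,0.5,0,0,0,0,-1],[0.05,0.1,0,-0.0266,0.0079,0,-1],[0.04,0,0,-0.0266,0.0079,0,-1],[0,0,0,-0.0266,0.0079,0,-1],[0,0,0,-0.0266,0.0079,0,-1],[0,0,0,0,0,0,-1],[0,0,0,0,0,0,-1]]]}}

```text
time_s: 6.6
position: [0.5285, 0.2024, 0.2121]
tcp_rot: [[-0.96, 0.263, -0.098], [0.281, 0.903, -0.326], [0.002, -0.341, -0.94]]
force: [0.9, -0.2, -1.8]
opening: 0.315
```

Run:
```python
from h import *
s=read_state();print(s["position"],s["tcp_rot"].round(3).tolist(),s["force"],s["moment"],s["joint_positions"].round(1))
```

```text
[0.52852412 0.2023602  0.21214755] [[-0.96, 0.263, -0.098], [0.281, 0.903, -0.326], [0.002, -0.341, -0.94]] [ 0.87994368 -0.17597013 -1.79119135] [ 0.29283314 -0.08681728 -0.03742952] [ 18.3  32.8  82.2 -16.6  77.3 -49.9]
```

Request:
{"fn": "play_rows", "kwargs": {"plan": [[[0,-0.054,-0.4,0,0,0,-1],[0,0,-0.6,0,0,0,-1],[0,0,-0.4,0,0,0,-1],[0,0,-0.17,0,0,0,-1],[0,0,0,0,0,0,-1],[0,0,0,0,0,0,-1]]]}}

```text
time_s: 7.2
position: [0.5297, 0.199, 0.1351]
tcp_rot: [[-0.959, 0.265, -0.096], [0.282, 0.902, -0.327], [-0.0, -0.341, -0.94]]
force: [0.1, 0.9, -1.2]
opening: 0.311
```

Run:
```python
from h import *
s=read_state();print(s["position"],s["tcp_rot"].round(3).tolist(),s["force"],s["moment"])
im=capture("wrist")[:,:,::-1];cv2.imwrite("pics/w3f.png",im);np.save("s3.npy",np.array([s],dtype=object))
cv2.imwrite("pics/w3.png",cv2.resize(im[100:350,190:450],None,fx=2.4,fy=2.4,interpolation=2))
```

```text
[0.5296817  0.19900771 0.1350506 ] [[-0.959, 0.265, -0.096], [0.282, 0.902, -0.327], [-0.0, -0.341, -0.94]] [ 0.0677429   0.86063031 -1.22445048] [ 0.25867802 -0.11392708 -0.00095186]
```

View pics/w3.png

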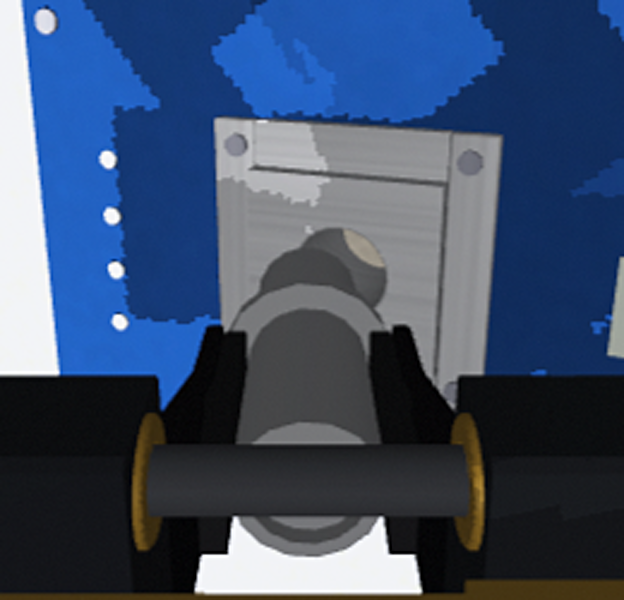

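The view shows the tilted stub with its foot edge at crop (260–355, 248) and the bore mouth behind and right of it (right edge 385, top 229). I'll compare this with predictions.

Run:
```python
from h import *
s=np.load("s3.npy",allow_pickle=True)[0]
T=s["tcp_rot"];p=s["position"];al=np.linspace(0,6.283,73)
def crop(X):return (np.array([proj("wrist",x,s) for x in X])-[189.5,99.5])*2.4
ex=np.array([.959,-.283,0])
for off in(-.003,-.0015,0,.0015,.003):
    F=p+T@[off,0,.0527];print("F",F,end=" ")
    c=crop([F+.014*(T[:,0]*np.cos(a)+T[:,1]*np.sin(a)) for a in al]);print(off,"foot l,r,t",c[:,0].min().round(),c[:,0].max().round(),c[:,1].min().round())
for d in(-.002,0,.002):
  b=np.array([.5251,.1851,.072])+d*ex
  c=crop([b+.0146*np.array([np.cos(a),np.sin(a),0]) for a in al]);print("bore r,t",d,c[:,0].max().round(),c[:,1].min().round())
```

```text
F [0.52749937 0.18093759 0.08550266] -0.003 foot l,r,t 264.0 362.0 252.0
F [0.52606031 0.1813608  0.08550252] -0.0015 foot l,r,t 264.0 362.0 247.0
F [0.52462125 0.181784   0.08550239] 0 foot l,r,t 264.0 362.0 242.0
F [0.52318219 0.18220721 0.08550225] 0.0015 foot l,r,t 264.0 362.0 237.0
F [0.52174312 0.18263042 0.08550211] 0.003 foot l,r,t 264.0 362.0 232.0
bore r,t -0.002 386.0 220.0
bore r,t 0 386.0 226.0
bore r,t 0.002 386.0 233.0
```

Request:
{"fn": "play_rows", "kwargs": {"plan": [[[-0.024,0.006,0,0,0,0,-1],[0,0,-0.06,0,0,0,-1],[0,0,-0.06,0,0,0,-1],[0,0,-0.04,0,0,0,-1],[0,0,-0.03,0,0,0,-1],[0,0,-0.03,0,0,0,-1],[0,0,0,0,0,0,-1],[0,0,0,0,0,0,-1]]]}}

```text
time_s: 8.05
position: [0.5278, 0.1996, 0.123]
tcp_rot: [[-0.96, 0.264, -0.097], [0.281, 0.902, -0.328], [0.001, -0.342, -0.94]]
force: [-0.8, -0.6, -1.5]
opening: 0.316
```

Request:
{"fn": "play_rows", "kwargs": {"plan": [[[0,0,-0.02,0,0,0,-1],[0,0,-0.01,0,0,0,-1],[0,0,0,0,0,0,-1],[0.0028,0.0096,0,0,0,0,-1],[0.0028,0.0096,0,0,0,0,-1],[0,0,0,0,0,0,-1],[0,0,0,0,0,0,-1]]]}}

```text
time_s: 8.75
position: [0.5281, 0.2006, 0.1216]
tcp_rot: [[-0.96, 0.264, -0.097], [0.281, 0.902, -0.328], [0.001, -0.342, -0.94]]
force: [-0.1, 0.0, -2.8]
opening: 0.313
```

Request:
{"fn": "play_rows", "kwargs": {"plan": [[[0.0028,0.0096,0,0,0,0,-1],[0.0028,0.0096,0,0,0,0,-1],[0,0,0,0,0,0,-1],[0,0,0,0,0,0,-1]]]}}

```text
time_s: 9.15
position: [0.5284, 0.2016, 0.1215]
tcp_rot: [[-0.96, 0.264, -0.097], [0.281, 0.902, -0.328], [0.001, -0.342, -0.94]]
force: [0.4, -0.4, -1.0]
opening: 0.316
```

```bash
cat > st.py <<'E'
from h import *
s=read_state();T=s["tcp_rot"];F=s["position"]+T@[-.0018,0,.0527]-[0,0,.072]
ex=np.array([.959,-.283,0]);ey=np.array([.283,.959,0]);b=np.array([.5261,.1848,0]);f=s["force"]
print("t",s["time_s"],"pos",s["position"].round(4),"F ex,ey,z mm",(1e3*np.array([(F-b)@ex,(F-b)@ey,F[2]])).round(1),"lean ey,ex deg",np.degrees([-T[:,2]@ey,-T[:,2]@ex]).round(1),"force ex,ey,z",np.round([f@ex,f@ey,f[2]],1),"mom",np.round([s["moment"]@ex,s["moment"]@ey,s["moment"][2]],3))
E
python3 st.py
```

```text
t 9.15 pos [0.5284 0.2016 0.1215] F ex,ey,z mm [-0.8 -1.3  0. ] lean ey,ex deg [19.6  0. ] force ex,ey,z [ 0.5 -0.2 -1. ] mom [0.402 0.04  0.044]
```

Request:
{"fn": "play_rows", "kwargs": {"plan": [[[0.0028,0.0096,0,0,0,0,-1],[0.0028,0.0096,0,0,0,0,-1],[0,0,0,0,0,0,-1],[0,0,0,0,0,0,-1]]]}}

```text
time_s: 9.55
position: [0.5287, 0.2025, 0.1216]
tcp_rot: [[-0.96, 0.264, -0.097], [0.281, 0.902, -0.328], [0.001, -0.342, -0.94]]
force: [0.0, 0.9, -0.8]
opening: 0.312
```

```bash
python3 st.py
```

```text
t 9.55 pos [0.5287 0.2025 0.1216] F ex,ey,z mm [-0.7 -0.3  0. ] lean ey,ex deg [19.6  0. ] force ex,ey,z [-0.2  0.9 -0.8] mom [0.294 0.02  0.072]
```

Request:
{"fn": "play_rows", "kwargs": {"plan": [[[0.0028,0.0096,0,0,0,0,-1],[0.0014,0.0048,0,0,0,0,-1],[0,0,0,0,0,0,-1],[0,0,0,0,0,0,-1]]]}}

```text
time_s: 9.95
position: [0.5289, 0.2032, 0.1215]
tcp_rot: [[-0.96, 0.264, -0.097], [0.281, 0.902, -0.328], [0.001, -0.342, -0.94]]
force: [-0.1, -0.2, -1.1]
opening: 0.312
```

```bash
python3 st.py
```

```text
t 9.95 pos [0.5289 0.2032 0.1215] F ex,ey,z mm [-0.8  0.4  0. ] lean ey,ex deg [19.6  0. ] force ex,ey,z [-0.1 -0.2 -1.1] mom [ 0.258  0.001 -0.007]
```

Request:
{"fn": "play_rows", "kwargs": {"plan": [[[0.0014,0.0048,0,0,0,0,-1],[0.0014,0.0048,0,0,0,0,-1],[0,0,0,0,0,0,-1],[0,0,0,0,0,0,-1]]]}}

```text
time_s: 10.35
position: [0.5291, 0.2037, 0.1216]
tcp_rot: [[-0.96, 0.264, -0.097], [0.281, 0.902, -0.328], [0.001, -0.342, -0.94]]
force: [-0.5, 0.2, -1.7]
opening: 0.315
```

```bash
python3 st.py
```

```text
t 10.35 pos [0.5291 0.2037 0.1216] F ex,ey,z mm [-0.7  1.   0. ] lean ey,ex deg [19.6  0. ] force ex,ey,z [-0.5  0.1 -1.7] mom [ 0.317 -0.014 -0.015]
```

Request:
{"fn": "play_rows", "kwargs": {"plan": [[[0.0014,0.0048,0,0,0,0,-1],[0.0014,0.0048,0,0,0,0,-1],[0,0,0,0,0,0,-1],[0,0,0,0,0,0,-1]]]}}

```text
time_s: 10.75
position: [0.5292, 0.2042, 0.1215]
tcp_rot: [[-0.96, 0.264, -0.097], [0.282, 0.902, -0.328], [0.001, -0.342, -0.94]]
force: [-0.0, -1.0, -2.2]
opening: 0.313
```

```bash
python3 st.py
```

```text
t 10.75 pos [0.5292 0.2042 0.1215] F ex,ey,z mm [-0.7  1.4  0. ] lean ey,ex deg [19.6  0. ] force ex,ey,z [ 0.2 -1.  -2.2] mom [ 0.284 -0.027  0.047]
```

Request:
{"fn": "play_rows", "kwargs": {"plan": [[[0.0014,0.0048,0,0,0,0,-1],[0.0014,0.0048,0,0,0,0,-1],[0,0,0,0,0,0,-1],[0,0,0,0,0,0,-1]]]}}

```text
time_s: 11.15
position: [0.5293, 0.2046, 0.1215]
tcp_rot: [[-0.96, 0.264, -0.097], [0.281, 0.902, -0.328], [0.001, -0.342, -0.94]]
force: [0.6, -0.3, -1.3]
opening: 0.314
```

```bash
python3 st.py
python3 - <<'E'
from h import *
im=capture("wrist")[:,:,::-1]
cv2.imwrite("pics/w4.png",cv2.resize(im[150:280,250:400],None,fx=4,fy=4,interpolation=2))
E
```

```text
t 11.15 pos [0.5293 0.2046 0.1215] F ex,ey,z mm [-0.8  1.9  0. ] lean ey,ex deg [19.6  0. ] force ex,ey,z [ 0.7 -0.1 -1.3] mom [ 0.234 -0.003 -0.031]
```

View pics/w4.png

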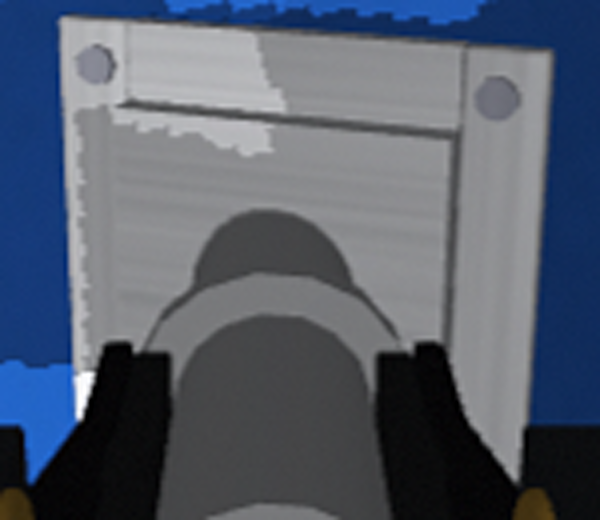

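The foot now covers the bore entirely (crop 195–350, top 210), so I carry on gently toward the wall.

Request:
{"fn": "play_rows", "kwargs": {"plan": [[[0.0014,0.0048,0,0,0,0,-1],[0.0014,0.0048,0,0,0,0,-1],[0,0,0,0,0,0,-1],[0,0,0,0,0,0,-1]]]}}

```text
time_s: 11.6
position: [0.5293, 0.2049, 0.1215]
tcp_rot: [[-0.96, 0.264, -0.098], [0.281, 0.902, -0.328], [0.001, -0.342, -0.94]]
force: [0.5, -1.4, -1.6]
opening: 0.312
```

```bash
python3 st.py
```

```text
t 11.6 pos [0.5293 0.2049 0.1215] F ex,ey,z mm [-0.8  2.1  0. ] lean ey,ex deg [19.6  0. ] force ex,ey,z [ 0.8 -1.2 -1.6] mom [ 0.006 -0.071  0.017]
```

Request:
{"fn": "play_rows", "kwargs": {"plan": [[[0.0014,0.0048,0,0,0,0,-1],[0.0014,0.0048,0,0,0,0,-1],[0,0,0,0,0,0,-1],[0,0,0,0,0,0,-1]]]}}

```text
time_s: 12.0
position: [0.5293, 0.2052, 0.1215]
tcp_rot: [[-0.96, 0.264, -0.098], [0.281, 0.902, -0.328], [0.002, -0.343, -0.939]]
force: [-0.3, -2.5, -2.1]
opening: 0.312
```

```bash
python3 st.py
```

```text
t 12.0 pos [0.5293 0.2052 0.1215] F ex,ey,z mm [-0.9  2.4 -0. ] lean ey,ex deg [19.6  0.1] force ex,ey,z [ 0.4 -2.5 -2.1] mom [-0.33  -0.085  0.03 ]
```

Contact is felt on the +ey wall (the moment dropped from 0.28 to −0.33), so the edge is in the bore at 20° lean. Next I straighten in steps about the low edge.

Request:
{"fn": "play_rows", "kwargs": {"plan": [[[-0.0144,-0.0489,0.002,0.0133,-0.0039,0,-1],[-0.0144,-0.0489,0.002,0.0133,-0.0039,0,-1],[0,0,0,0,0,0,-1],[0,0,0,0,0,0,-1]]]}}

```text
time_s: 12.4
position: [0.5284, 0.2008, 0.1221]
tcp_rot: [[-0.959, 0.272, -0.074], [0.282, 0.927, -0.248], [0.001, -0.259, -0.966]]
force: [-0.6, -2.3, -0.9]
opening: 0.315
```

```bash
python3 st.py
```

```text
t 12.4 pos [0.5284 0.2008 0.1221] F ex,ey,z mm [-0.6  2.4 -0.8] lean ey,ex deg [14.8  0. ] force ex,ey,z [ 0.1 -2.4 -0.9] mom [-0.157  0.041 -0.003]
```

Request:
{"fn": "play_rows", "kwargs": {"plan": [[[-0.0131,-0.0445,-0.004,0.0133,-0.0039,0,-1],[-0.0131,-0.0445,-0.004,0.0133,-0.0039,0,-1],[0,0,0,0,0,0,-1],[0,0,0,0,0,0,-1]]]}}

```text
time_s: 12.8
position: [0.5271, 0.1965, 0.1214]
tcp_rot: [[-0.96, 0.277, -0.05], [0.281, 0.945, -0.167], [0.001, -0.174, -0.985]]
force: [-0.1, -1.4, -0.8]
opening: 0.315
```

```bash
python3 st.py
```

```text
t 12.8 pos [0.5271 0.1965 0.1214] F ex,ey,z mm [-0.6  2.4 -2.4] lean ey,ex deg [10.  0.] force ex,ey,z [ 0.2 -1.4 -0.8] mom [-0.23  -0.027  0.06 ]
```

Request:
{"fn": "play_rows", "kwargs": {"plan": [[[-0.0133,-0.0451,-0.006,0.0133,-0.0039,0,-1],[-0.0133,-0.0451,-0.006,0.0133,-0.0039,0,-1],[0,0,0,0,0,0,-1],[0,0,0,0,0,0,-1]]]}}

```text
time_s: 13.2
position: [0.5259, 0.1923, 0.1207]
tcp_rot: [[-0.96, 0.28, -0.026], [0.281, 0.956, -0.084], [0.001, -0.088, -0.996]]
force: [-0.3, -0.6, -0.9]
opening: 0.312
```

```bash
python3 st.py
```

```text
t 13.2 pos [0.5259 0.1923 0.1207] F ex,ey,z mm [-0.5  2.5 -3.8] lean ey,ex deg [5. 0.] force ex,ey,z [-0.1 -0.6 -0.9] mom [-0.101 -0.004 -0.01 ]
```

Request:
{"fn": "play_rows", "kwargs": {"plan": [[[-0.0127,-0.0432,-0.01,0.0133,-0.0039,0,-1],[-0.0127,-0.0432,-0.012,0.0133,-0.0039,0,-1],[0,0,0,0,0,0,-1],[0,0,0,0,0,0,-1]]]}}

```text
time_s: 13.6
position: [0.5246, 0.188, 0.1196]
tcp_rot: [[-0.96, 0.281, -0.001], [0.281, 0.96, -0.001], [0.001, -0.001, -1.0]]
force: [-0.0, -0.8, -2.1]
opening: 0.317
```

```bash
python3 st.py
```

```text
t 13.6 pos [0.5246 0.188  0.1196] F ex,ey,z mm [-0.6  2.6 -5.1] lean ey,ex deg [0.1 0.1] force ex,ey,z [ 0.2 -0.8 -2.1] mom [-0.058 -0.001  0.02 ]
```

Request:
{"fn": "play_rows", "kwargs": {"plan": [[[0,0,-0.02,0,0,0,-1],[0,0,-0.02,0,0,0,-1],[0,0,-0.02,0,0,0,-1],[0,0,0,0,0,0,-1],[0,0,0,0,0,0,-1]]]}}

```text
time_s: 14.1
position: [0.5242, 0.1876, 0.1165]
tcp_rot: [[-0.96, 0.281, -0.001], [0.281, 0.96, 0.0], [0.001, -0.0, -1.0]]
force: [0.7, -0.0, -1.8]
opening: 0.311
```

```bash
python3 st.py
```

```text
t 14.1 pos [0.5242 0.1876 0.1165] F ex,ey,z mm [-0.8  2.2 -8.2] lean ey,ex deg [0.  0.1] force ex,ey,z [ 0.7  0.2 -1.8] mom [ 0.075 -0.04  -0.003]
```

Request:
{"fn": "play_rows", "kwargs": {"plan": [[[0,0,-0.03,0,0,0,-1],[0,0,-0.03,0,0,0,-1],[0,0,-0.03,0,0,0,-1],[0,0,-0.03,0,0,0,-1],[0,0,-0.03,0,0,0,-1],[0,0,0,0,0,0,-1]]]}}

```text
time_s: 14.7
position: [0.5242, 0.1874, 0.1089]
tcp_rot: [[-0.96, 0.281, -0.001], [0.281, 0.96, -0.0], [0.001, -0.0, -1.0]]
force: [-0.4, -0.2, -1.7]
opening: 0.316
```

```bash
python3 st.py
```

```text
t 14.7 pos [0.5242 0.1874 0.1089] F ex,ey,z mm [ -0.8   1.9 -15.8] lean ey,ex deg [0.  0.1] force ex,ey,z [-0.3 -0.3 -1.7] mom [ 0.016 -0.038  0.029]
```

Request:
{"fn": "play_rows", "kwargs": {"plan": [[[0,0,-0.03,0,0,0,-1],[0,0,-0.03,0,0,0,-1],[0,0,-0.03,0,0,0,-1],[0,0,0,0,0,0,-1]]]}}

```text
time_s: 15.1
position: [0.5242, 0.1874, 0.1044]
tcp_rot: [[-0.96, 0.281, -0.001], [0.281, 0.96, -0.0], [0.001, -0.0, -1.0]]
force: [-0.8, 0.1, -0.6]
opening: 0.311
```

```bash
python3 st.py
```

```text
t 15.1 pos [0.5242 0.1874 0.1044] F ex,ey,z mm [ -0.8   1.9 -20.3] lean ey,ex deg [0.  0.1] force ex,ey,z [-0.7 -0.2 -0.6] mom [ 0.012  0.045 -0.065]
```

Request:
{"fn": "play_rows", "kwargs": {"plan": [[[0,0,-0.03,0,0,0,-1],[0,0,-0.03,0,0,0,-1],[0,0,-0.03,0,0,0,-1],[0,0,-0.03,0,0,0,-1],[0,0,-0.03,0,0,0,-1],[0,0,-0.03,0,0,0,-1],[0,0,0,0,0,0,-1]]]}}

```text
time_s: 15.8
position: [0.5242, 0.1874, 0.0954]
tcp_rot: [[-0.96, 0.281, -0.001], [0.281, 0.96, -0.0], [0.001, -0.0, -1.0]]
force: [-0.4, -0.1, -1.7]
opening: 0.314
```

```bash
python3 st.py
```

```text
t 15.8 pos [0.5242 0.1874 0.0954] F ex,ey,z mm [ -0.8   1.9 -29.3] lean ey,ex deg [0.  0.1] force ex,ey,z [-0.3 -0.2 -1.7] mom [ 0.024 -0.001 -0.011]
```

Request:
{"fn": "play_rows", "kwargs": {"plan": [[[0,0,-0.03,0,0,0,-1],[0,0,-0.03,0,0,0,-1],[0,0,-0.03,0,0,0,-1],[0,0,-0.03,0,0,0,-1],[0,0,-0.02,0,0,0,-1],[0,0,0,0,0,0,-1]]]}}

```text
time_s: 16.4
position: [0.5242, 0.1874, 0.0885]
tcp_rot: [[-0.96, 0.281, -0.001], [0.281, 0.96, -0.0], [0.001, -0.0, -1.0]]
force: [0.1, 0.3, -1.1]
opening: 0.313
```

```bash
python3 st.py
```

```text
t 16.4 pos [0.5242 0.1874 0.0885] F ex,ey,z mm [ -0.8   1.9 -36.2] lean ey,ex deg [0.  0.1] force ex,ey,z [ 0.   0.3 -1.1] mom [-0.015  0.008 -0.047]
```

Remaining ≈3.8 mm; I'll take it finely.

Request:
{"fn": "play_rows", "kwargs": {"plan": [[[0,0,-0.02,0,0,0,-1],[0,0,-0.02,0,0,0,-1],[0,0,-0.01,0,0,0,-1],[0,0,-0.01,0,0,0,-1],[0,0,0,0,0,0,-1]]]}}

```text
time_s: 16.9
position: [0.5242, 0.1874, 0.0856]
tcp_rot: [[-0.96, 0.281, -0.001], [0.281, 0.96, 0.0], [0.001, -0.0, -1.0]]
force: [0.3, 0.4, -1.4]
opening: 0.314
```

```bash
python3 st.py
```

```text
t 16.9 pos [0.5242 0.1874 0.0856] F ex,ey,z mm [ -0.8   2.  -39.1] lean ey,ex deg [0.  0.1] force ex,ey,z [ 0.2  0.4 -1.4] mom [ 0.056 -0.09  -0.013]
```

Request:
{"fn": "play_rows", "kwargs": {"plan": [[[0,0,-0.006,0,0,0,-1],[0,0,-0.006,0,0,0,-1],[0,0,0,0,0,0,-1],[0,0,0,0,0,0,-1]]]}}

```text
time_s: 17.3
position: [0.5243, 0.1874, 0.085]
tcp_rot: [[-0.96, 0.281, -0.001], [0.281, 0.96, 0.0], [0.001, -0.0, -1.0]]
force: [0.3, -0.6, -2.1]
opening: 0.314
```

```bash
python3 st.py
```

```text
t 17.3 pos [0.5243 0.1874 0.085 ] F ex,ey,z mm [ -0.8   2.  -39.7] lean ey,ex deg [0.  0.1] force ex,ey,z [ 0.5 -0.5 -2.1] mom [ 0.021 -0.031 -0.01 ]
```

Request:
{"fn": "play_rows", "kwargs": {"plan": [[[0,0,-0.004,0,0,0,-1],[0,0,-0.004,0,0,0,-1],[0,0,-0.004,0,0,0,-1],[0,0,0,0,0,0,-1],[0,0,0,0,0,0,-1]]]}}

```text
time_s: 17.8
position: [0.5243, 0.1874, 0.0847]
tcp_rot: [[-0.96, 0.281, -0.001], [0.281, 0.96, 0.0], [0.001, -0.0, -1.0]]
force: [0.1, 0.1, 1.2]
opening: 0.317
```

```bash
python3 st.py
```

```text
t 17.8 pos [0.5243 0.1874 0.0847] F ex,ey,z mm [ -0.8   2.  -40. ] lean ey,ex deg [0.  0.1] force ex,ey,z [0.  0.1 1.2] mom [0.026 0.082 0.031]
```

Request:
{"fn": "play_rows", "kwargs": {"plan": [[[0,0,-0.004,0,0,0,-1],[0,0,-0.004,0,0,0,-1],[0,0,0,0,0,0,-1],[0,0,0,0,0,0,-1]]]}}

```text
time_s: 18.2
position: [0.5244, 0.1875, 0.0846]
tcp_rot: [[-0.96, 0.281, -0.001], [0.281, 0.96, 0.0], [0.001, -0.0, -1.0]]
force: [-1.5, 0.2, 5.5]
opening: 0.317
```

```bash
python3 st.py
```

```text
t 18.2 pos [0.5244 0.1875 0.0846] F ex,ey,z mm [ -0.7   2.  -40.1] lean ey,ex deg [0. 0.] force ex,ey,z [-1.5 -0.2  5.5] mom [ 0.006  0.217 -0.043]
```

The collar is home: the upward force rises to 5.5 N with the foot at −40 mm. Now I release and retreat straight up.

Request:
{"fn": "play_rows", "kwargs": {"plan": [[[0,0,0,0,0,0,0.4],[0,0,0,0,0,0,0.4],[0,0,0,0,0,0,0.4],[0,0,0,0,0,0,0.4],[0,0,0,0,0,0,0.4],[0,0,0,0,0,0,0.4],[0,0,0,0,0,0,0.4]]]}}

```text
time_s: 18.9
position: [0.5242, 0.1874, 0.084]
tcp_rot: [[-0.96, 0.281, -0.001], [0.281, 0.96, -0.0], [0.001, -0.0, -1.0]]
force: [0.1, -0.1, 0.1]
opening: 0.693
```

Request:
{"fn": "play_rows", "kwargs": {"plan": [[[0,0,0.2,0,0,0,0.4],[0,0,0.6,0,0,0,0.4],[0,0,0.8,0,0,0,0.4],[0,0,0.8,0,0,0,0.4],[0,0,0.6,0,0,0,0.4],[0,0,0,0,0,0,0.4],[0,0,0,0,0,0,0.4]]]}}

```text
time_s: 19.6
position: [0.5243, 0.1875, 0.2352]
tcp_rot: [[-0.96, 0.281, 0.001], [0.281, 0.96, 0.0], [-0.001, 0.0, -1.0]]
force: [0.3, -1.0, 0.2]
opening: 0.698
```

Run:
```python
from h import *
a=capture("wrist")[100:300,200:440,::-1];b=capture("scene")[130:330,190:530,::-1]
o=np.hstack([cv2.resize(a,None,fx=1.6,fy=1.6),cv2.resize(b,(408,320))]);cv2.imwrite("pics/end.png",o);print(o.shape)
```

```text
(320, 792, 3)
```

View pics/end.png

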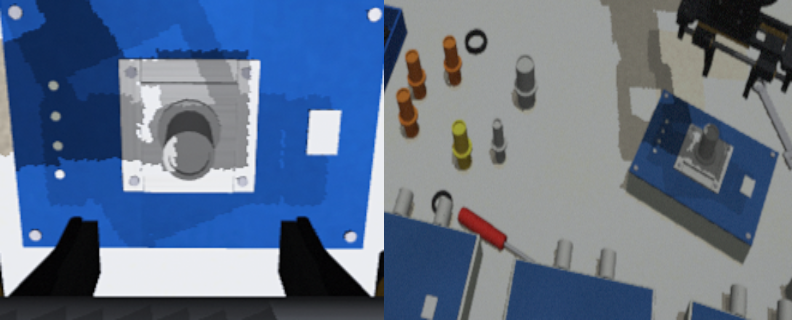

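The stub stands upright in the bush with its collar on the block (left crop at 188,150). The thin stub (498,140) and thick stub (525,82) are still standing, and the gripper is clear.

```bash
python3 -c "
from rig import *
print(hand_in())"
```

```text
the job is handed in; nothing more can be done
None
```

The middle grey stub is in the bush with its collar down, and I handed the job in at about 19.7 s; no verdict was reported.

- **Method:** I leaned the stub 20° and put its low edge into the bore. I moved it sideways until I felt the wall, then straightened it in 5° steps. I then lowered it in the grip until the collar touched (5.5 N upward reading, foot about 40 mm below the mouth), let go and lifted clear.
- **Forces:** The highest wrist force I read while the stub touched the bush was about 6 N. I read forces only between moves, so short peaks could have been higher.
- **Last checks:** The final picture shows the stub upright with its collar on the block, the thin and thick stubs still standing, and the gripper clear.
- **Disagreement:** The wall contact put the bore about 2 mm further along the enclosure's y than the wrist camera had. That is about the size of the calibration error, so I went by the felt position.

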